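Seat the brass shield in its forming block

ROBOT

A 6-joint arm with a two-finger parallel gripper is mounted at the origin on the work surface. World frame = base frame: x ahead of the robot, y to its left, z up, the work surface at z = 0. Lengths are in m, angles in rad, forces in N, time in s.
With the tool pointing down it reaches from about 0.35 to 0.875 m from the base axis. Payload 4.2 kg.
Tool frame: the origin (TCP) lies between the finger pads; the fingertips stand 11 mm ahead of it and the grasp point (between the pads) lies 8 mm behind it (ctrl.tip_extent is the distance from the TCP to the fingertips, in m); z points along the fingers, y is the line along which they close (so a half turn about z gives the same grasp; the last joint's range is limited). The gripper opens to 85 mm and grips with 20 to 120 N. Pads are 22 mm wide; open, the fingers measure 114 mm over their backs; the gripper's body (76 mm by 85 mm) begins 54 mm behind the grasp point. The pads swing forward as they close: fully open they stand 13 mm farther back than shut.
Start: joints at [-0.939, 0.385, 0.008, 0, -1.194, -0.259], TCP at [0.228, -0.582, 0.242] pointing down, gripper open.
Joint ranges: [-3.14, 3.14], [-1.21, 2.06], [-1.07, 1.41], [-3.16, 2.05], [-2.99, -0.16], [-3.1, 3.1]. Speed limits (rad/s): [2.79, 2.79, 3.14, 3.14, 3.14, 3.14].

INTERFACE

Orientations are given as [roll, pitch, yaw] about the fixed x, y, z axes, in that order (R = Rz(yaw) Ry(pitch) Rx(roll)).
In Python, from station import ctrl gives the robot as it stands.
- The arm moves only by the tool step_arm, never from a script. Its argument "commands" is one flat list of numbers, 7 for each row, row after row: the gripper's target within -1 to 1 (shut at 1, half-way at 0, fully open at -1), then the shift along the tool's x, y, z in units of 200 mm (1.0 is 200 mm), then the turn, a rotation vector about the tool's x, y, z in units of 120 degrees (1.0 is 120 degrees). In form: [hand, tx, ty, tz, ax, ay, az, hand, tx, ty, tz, ax, ay, az, ...]. A call has 1 to 12 rows; each row is the pose to reach, as a shift and turn from the pose commanded when the call began, along the tool's axes at that moment; what a row does not reach only later rows make up. A row lasts 1/12 s, in which the tool goes at most 41.7 mm and 7.16 degrees, less where a joint would pass 70% of its speed; a pose out of reach is approached as far as the arm can. A call with a number of a shift or a turn outside -1 to 1 is refused whole. A call with a gripper value outside its range is refused whole. The fingers move at their own pace and stop on an object; "force" is the grip in N (left out, the last holds). Time passes only in rows, so rows that repeat a pose let the fingers close. It gives the time, the measured TCP pose, the force, the opening and the grip force at its end, in the units of the state.
- ctrl.state(): the state, without advancing time (a new reading comes with each control period).
- ctrl.read_camera(name): name is "side" or "top"; returns a dict with "frame" (384x512x3 uint8, red, green, blue), "fx", "fy", "cx", "cy" (pixels), "xyz" and "orientation" of the camera in the world. Camera axes: x right, y down, z forward; pixel columns grow to the right and rows downward; lengths in m; the calibration is good to about 2 mm. A picture is of the moment at which its call begins. There is no depth.
- ctrl.close_job(): hands the job in; it is judged then, once.
The state is a dict: "time": time; "q": joint angles; "joint_velocities": joint speeds; "joint_torque": joint torques, N m; "tcp_pos": TCP position; "ee_rot": TCP orientation; "wrist_force": force on the tool from outside, world axes, zero at the start; "ft_torque": the same for the moment, N m; "gripper_width": opening from 0.0 (shut) to 1.0 (fully open); "grasp_force": force on a finger pad.
Only numpy, scipy, OpenCV 4.12 (cv2) and the standard library are available. Lean on these libraries where they do the work, as an engineer would, in place of code of your own. Each camera call takes 0.05 s, during which the arm holds its last target. There are 200 camera calls.

TASK

Push the loose brass shield disc across the top of the wooden block with the fingertips until it drops into the round nest and lies flat and fully home, without picking it up. Then push the steel keeper by its pin until its arm lies over the shield against its stop. Do not disturb the head, jar, hammer and cup around the block.

Things in the scene. Friction and masses are not known exactly. Their poses are not given: they have to be found in the camera images.
- block: Light wooden forming block fixed to the bench, 150 mm (its x) by 250 mm (its y) by 35 mm high; origin at the centre of its underside on the bench, z up. Its flat top carries the nest and, near the +y end, the keeper. The -y half of the top is bare apart from the loose shield.
- nest (a point): Centre of the mouth of the round nest, level with the block's top, at block x 0, y +30 mm. The nest is a plain flat-bottomed recess, 56 mm across and 7 mm deep, with a dark wooden floor.
- shield: Loose round brass shield, a solid flat disc 52 mm across and 7 mm thick, about 110 g, with tiny ornamental studs on its face; origin at the centre of its underside, z up. It starts lying flat on the bare -y half of the block's top, 60 to 120 mm from the nest's centre, and slides easily. Seated, its face is flush with the block's top and its origin is 7 mm below nest.
- pivot (a point): Pivot axis (vertical) of the keeper, on the block's top at block x 0, y +100 mm, 70 mm from the nest's centre.
- keeper (a joint): Swing of the steel keeper about the pivot, rad, growing counter-clockwise seen from above. At 0 it is closed against its stop, its arm pointing along block -y over the edge of the nest; at 1.57 it points along block +x, clear of the nest. Travel 0 to 1.9. It starts open at 1.2 to 1.8 and stays where it is left by light friction (under 1 N at the pin). The arm is 14 mm wide, reaches 62 mm from the pivot and runs 4 to 9 mm above the block's top.
- keeper_pin (a point): Centre of the top of the keeper's upright pin, 48 mm from the pivot: the pin is 10 mm across and its top is 32 mm above the block's top, so it stands 23 mm above the arm.
- head: Bystander: carved wooden puppet head on a round foot, about 62 mm across and 90 mm high; origin under its centre. Loose, stands beyond the block's -y end.
- jar: Bystander: small closed jar, 60 mm across and 85 mm high; origin under its centre. Loose, stands beyond the block's +y end.
- hammer: Bystander: hammer about 250 mm long, under 40 mm high, lying on the bench along the block's +x side; origin under its centre.
- cup: Bystander: small open brass cup, 60 mm across and 60 mm high; origin under its centre. Loose, stands off the block's -x side.
There are look-alikes about, which are no part of the job. Several things have the shape of the shield; the one meant has the colours described above.

How it is judged:
By the outcome, as a careful person would: the job done as asked, in the order asked, and still so for the second after the job is handed in, with the robot touching nothing.
It also fails if it takes over 48 s, if anything falls off the work surface, if the arm or the gripper's body presses on something with over 40 N, if the wrist force passes 120 N, or if a joint passes its speed limit or range.

## Working session

There is one attempt and no reset: what is moved stays moved. The work goes in short steps, Python scripts to look and compute and a tool call to move; the robot and the scene stay as the last step left them, time stands still between calls to the robot, and variables do not carry over. Pictures are saved under pics/ and viewed, at most 13 in all, crops included, and the job is handed in when it is done.

Besides the shell and the picture viewer there is one more tool, called by a JSON object that holds its "fn" and its "kwargs", one argument or row to a line. step_arm: Moves the arm, as the interface text tells. Its arguments: {"type":"object","properties":{"commands":{"type":"array","items":{"type":"number"}},"force":{"type":"number"}},"required":["commands"]}

```bash
ls; mkdir -p pics; cat > h.py <<'E'
import numpy as np, cv2
from scipy.spatial.transform import Rotation as R
from station import ctrl
def cam(n):
    c=ctrl.read_camera(n); c['frame']=np.array(c['frame']); return c
def save(c,f): cv2.imwrite('pics/'+f,c['frame'][:,:,::-1])
def Rm(c): 
    o=np.array(c['orientation']); return o if o.shape==(3,3) else R.from_euler('xyz',o).as_matrix()
def ray(c,u,v,z):
    d=Rm(c)@np.array([(u-c['cx'])/c['fx'],(v-c['cy'])/c['fy'],1]); p=np.array(c['xyz']); return p+d*(z-p[2])/d[2]
def proj(c,P):
    p=Rm(c).T@(np.array(P)-c['xyz']); return np.array([c['cx']+c['fx']*p[0]/p[2],c['cy']+c['fy']*p[1]/p[2]])
E
python3 - <<'E'
from h import *
for n in('top','side'):
    c=cam(n); save(c,n+'0.png'); print(n,{k:c[k] for k in c if k!='frame'})
print(ctrl.state())
E
```

```text
pics
top {'fx': 399.06811602489955, 'fy': 399.06811602489955, 'cx': 254.73584657593352, 'cy': 190.87309567713294, 'xyz': array([0.52704325, 0.07606773, 1.03637573]), 'orientation': array([-3.0921181 , -0.01243087, -1.59206293])}
side {'fx': 373.2682669691823, 'fy': 373.2682669691823, 'cx': 250.71447863499006, 'cy': 200.65867486908544, 'xyz': array([0.21164714, 0.63892094, 0.62734297]), 'orientation': array([-2.27866939, -0.00863698, -2.59792302])}
{'time': 0.1, 'q': array([-9.39386952e-01,  3.85505841e-01,  6.78709532e-03, -3.90592847e-04,
       -1.19399124e+00, -2.58606208e-01]), 'joint_velocities': array([ 0.00108336, -0.00133571,  0.00418028,  0.00278002, -0.00104011,
       -0.00103361]), 'joint_torque': array([-5.92679517e-04, -3.93319166e+01,  1.88929439e+01,  4.19800356e+00,
       -2.61304303e-03,  1.22975209e-05]), 'tcp_pos': array([ 0.22748176, -0.58161648,  0.24133136]), 'ee_rot': array([ 3.13964979e+00, -1.38546288e-04, -2.76893342e+00]), 'wrist_force': array([ 1.00916059, -0.88484332,  0.50198461]), 'ft_torque': array([ 0.00754785, -0.02448398,  0.00470714]), 'grasp_force': 0.0, 'gripper_width': 0.9979039898320505}
```

View pics/top0.png

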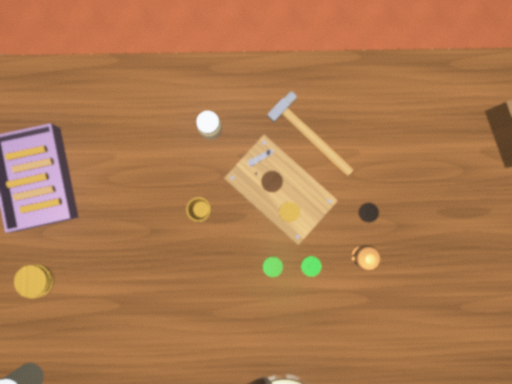

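View pics/side0.png

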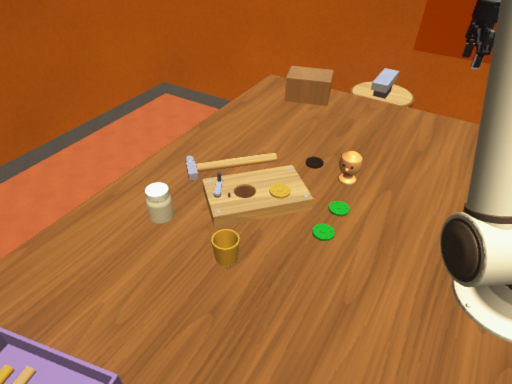

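The top view shows the block with its nest near (272,181), the shield near (289,212), and the keeper running from about (251,163) to (270,153). The hammer is to the upper right, the jar at (208,123), the cup at (199,209) and the head at (368,259). Next I'll measure them and look at an enlarged crop.

```bash
cat >> h.py <<'E'
def blob(m,near,rad=30,amin=20):
    n,l,s,ce=cv2.connectedComponentsWithStats(m.astype(np.uint8))
    b=[(np.hypot(*(ce[i]-near)),i) for i in range(1,n) if s[i,4]>=amin]
    d,i=min(b); return ce[i],s[i,4],l==i
E
python3 - <<'E'
from h import *
t=cam('top'); s=cam('side')
def crop(c,x,y,w,h,k): return cv2.resize(c['frame'][y:y+h,x:x+w],None,fx=k,fy=k,interpolation=cv2.INTER_CUBIC)
a=crop(t,215,125,133,128,4.5)[:576,:]; b=crop(s,190,150,133,80,4)
cv2.imwrite('pics/c1.png',a[:,:,::-1])
cv2.imwrite('pics/c2.png',crop(s,185,145,140,90,5.5)[:,:,::-1])
for c,n,pts in((t,'t',[(272,181),(289,212)]),(s,'s',[(245,191),(280,191)])):
    hsv=cv2.cvtColor(c['frame'],cv2.COLOR_RGB2HSV)
    for u,v in pts+[(pts[1][0]+12,pts[1][1]-14)]: print(n,(u,v),hsv[v,u])
E
```

```text
t (272, 181) [ 14 133 123]
t (289, 212) [ 21 145 225]
t (301, 198) [ 18 105 219]
s (245, 191) [ 12 164 109]
s (280, 191) [ 22 183 219]
s (292, 177) [ 19 121 210]
```

View pics/c1.png

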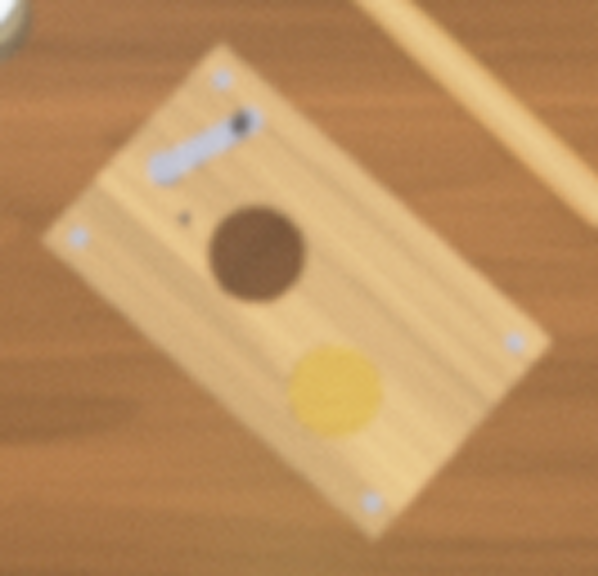

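View pics/c2.png

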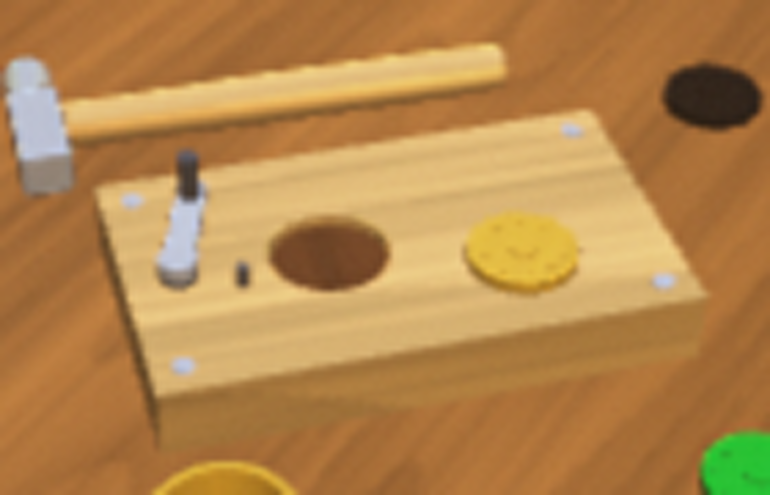

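Crop pixels in the top view, scale 4.5 with offset (215,125): nest (257,253), shield (334,391), pin (240,122), keeper hub (163,170). The block's top corners are at (222,43), (45,240), (375,538) and (550,340). The side view agrees, and shows the small stop post beside the hub.

```bash
cat > m.py <<'E'
from h import *
def masks(c):
    H=cv2.cvtColor(c['frame'],cv2.COLOR_RGB2HSV).astype(int); h,s,v=H[...,0],H[...,1],H[...,2]
    return dict(nest=(v<150)&(h<18),shield=(h>=20)&(h<=26)&(s>128 )&(v>150))
def block(c,near):
    pass
E
python3 - <<'E'
from m import *
t=cam('top'); s=cam('side')
M=masks(t);S=masks(s)
for n,c,MM,pn,ps in(('t',t,M,(272,181),(289,212)),('s',s,S,(245,191),(280,191))):
    for k,z,p in(('nest',.0335,pn),('shield',.0415,ps)):
        ce,a,_=blob(MM[k],p); print(n,k,ce.round(1),a,ray(c,*ce,z).round(4))
k=lambda x,y:((x+.5)/4.5-.5+215,(y+.5)/4.5-.5+125)
C=[ray(t,*k(*p),.035)[:2] for p in((222,43),(45,240),(375,538),(550,340))]
C=np.array(C);cen=C.mean(0);ax=(C[0]+C[1]-C[2]-C[3]);ax/=np.hypot(*ax);x=np.array([ax[1],-ax[0]])
print('corners',C.round(4),'cen',cen.round(4),'y axis',ax,'yaw',np.arctan2(x[1],x[0]))
print('sizes',[np.hypot(*(C[i]-C[(i+1)%4])).round(4) for i in range(4)])
P=ray(t,*k(240,122),.067)[:2]; V=ray(t,*k(163,170),.044)[:2]
k2=lambda x,y:((x+.5)/5.5-.5+185,(y+.5)/5.5-.5+145)
P2=ray(s,*k2(187,156),.067)[:2]; V2=ray(s,*k2(179,262),.044)[:2]
print('nest',cen+.03*ax,'pivot',cen+.1*ax,V,V2,'pin',P,P2)
d=P-(cen+.1*ax); print('keeper',np.hypot(*d),np.arctan2(d@x,-d@ax))
for n,u,v,z in(('head',368,259,.07),('jar',208,123,.08),('cup',199,209,.05)): print(n,ray(t,u,v,z)[:2].round(3))
for u,v in((283,106),(290,94),(270,117),(351,173)): print('ham',ray(t,u,v,.02)[:2].round(3))
E
```

```text
t nest [271.6 180.9] 302 [0.6007 0.0195 0.0335]
t shield [288.9 211.6] 319 [ 0.5227 -0.0214  0.0415]
s nest [244.4 191.1] 202 [0.5988 0.0191 0.0335]
s shield [279.4 189.7] 236 [ 0.5221 -0.0235  0.0415]
corners [[ 0.7195  0.0362]
 [ 0.6105  0.1376]
 [ 0.4408 -0.0426]
 [ 0.5487 -0.1435]] cen [ 0.5799 -0.0031] y axis [0.68732919 0.72634605] yaw -0.7578055741624644
sizes [np.float64(0.1489), np.float64(0.2475), np.float64(0.1477), np.float64(0.2479)]
nest [0.60048799 0.01873127] pivot [0.64860103 0.06957549] [0.6473512  0.07092267] [0.64689489 0.06914559] pin [0.66993674 0.02866812] [0.67083872 0.02665726]
keeper 0.04613702786554153 1.2385530827307354
head [ 0.404 -0.207]
jar [0.741 0.173]
cup [0.534 0.201]
ham [ 0.795 -0.015]
ham [ 0.826 -0.034]
ham [0.767 0.019]
ham [ 0.618 -0.185]
```

```bash
cat >> h.py <<'E'
def rel(pos,yaw=None):
    "tool-frame units from present pose to TCP pos with tool pointing straight down at world yaw"
    s=ctrl.state(); A=R.from_euler('xyz',s['ee_rot']); B=A if yaw is None else R.from_euler('xyz',[np.pi,0,yaw])
    print((A.inv().apply(np.array(pos)-s['tcp_pos'])/.2).round(3),((A.inv()*B).as_rotvec()/np.radians(120)).round(3))
E
python3 -c "
from h import *
print(ctrl.tip_extent)
rel([.474,-.048,.241],.487-np.pi)"
```

```text
0.011
[-2.12   2.038  0.006] [ 0.    -0.    -0.055]
```

{"fn": "step_arm", "kwargs": {
  "commands": [0.29,-0.15,0.144,0,0,0,0,0.29,-0.32,0.308,0,0,0,0,0.29,-0.49,0.471,0,0,0,0,0.29,-0.66,0.634,0,0,0,-0.02,0.29,-0.83,0.798,0,0,0,-0.03,0.29,-1,0.961,0,0,0,-0.055]
}}

```text
time: 0.8
tcp_pos: [0.3327, -0.3534, 0.2424]
ee_rot: [-3.141, 0.0, -2.653]
wrist_force: [1.4, 0.4, -0.6]
gripper_width: 0.353
grasp_force: 0.0
```

{"fn": "step_arm", "kwargs": {
  "commands": [0.29,-0.15,0.144,0,0,0,0,0.29,-0.32,0.308,0,0,0,0,0.29,-0.49,0.471,0,0,0,0,0.29,-0.66,0.634,0,0,0,0,0.29,-0.83,0.798,0,0,0,0,0.29,-0.95,0.913,0,0,0,0,0.29,-0.95,0.913,0,0,0,0]
}}

```text
time: 1.38
tcp_pos: [0.4158, -0.1011, 0.2428]
ee_rot: [-3.141, 0.002, -2.649]
wrist_force: [-0.3, -0.2, 0.1]
gripper_width: 0.351
grasp_force: 0.0
```

```bash
python3 -c "
from h import *
print(ctrl.tip_extent); s=ctrl.state(); print(s['tcp_pos'],s['ee_rot'],s['gripper_width'],s['time'])
rel([.474,-.048,.1],.487-np.pi)"
```

```text
0.011
[ 0.41579691 -0.10109275  0.24283541] [-3.14112428e+00  2.11573027e-03 -2.64901439e+00] 0.3513134936561821 1.3833
[-0.38   0.097  0.715] [-0.     0.001  0.003]
```

{"fn": "step_arm", "kwargs": {
  "commands": [0.29,-0.15,0.03,0.05,0,0,0,0.29,-0.3,0.07,0.15,0,0,0,0.29,-0.38,0.097,0.3,0,0,0.003,0.29,-0.38,0.097,0.45,0,0,0.003,0.29,-0.38,0.097,0.6,0,0,0.003,0.29,-0.38,0.097,0.75,0,0,0.003,0.29,-0.38,0.097,0.85,0,0,0.003,0.29,-0.38,0.097,0.91,0,0,0.003,0.29,-0.38,0.097,0.94,0,0,0.003,0.29,-0.38,0.097,0.94,0,0,0.003]
}}

```text
time: 2.22
tcp_pos: [0.472, -0.0521, 0.0532]
ee_rot: [3.141, -0.003, -2.66]
wrist_force: [-0.6, -0.3, 0.7]
gripper_width: 0.359
grasp_force: 0.0
```

```bash
python3 - <<'E'
from h import *
c=cam('side'); cv2.imwrite('pics/s1.png',cv2.resize(c['frame'][125:235,185:325],None,fx=5.4,fy=5.4,interpolation=cv2.INTER_CUBIC)[:,:,::-1])
s=ctrl.state(); print(s['tcp_pos'],s['ee_rot'],s['wrist_force'])
E
```

```text
[ 0.47275341 -0.05203118  0.05424483] [-3.14159164e+00 -5.73878740e-04 -2.65975420e+00] [-0.90151474  0.1080112   0.4943928 ]
```

View pics/s1.png

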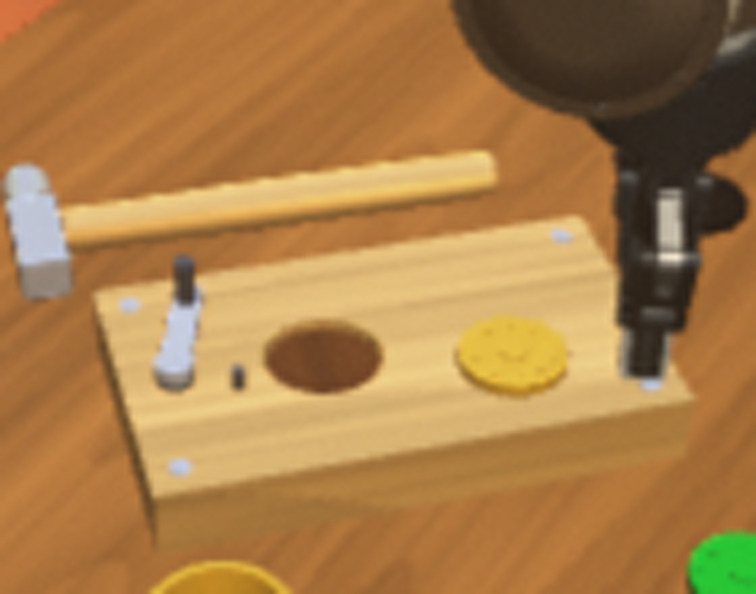

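Fingertips at crop (643,370) sit just above the block, behind the shield at (512,352). I'll lower them a little more.

{"fn": "step_arm", "kwargs": {
  "commands": [0.29,0,0,0.01,0,0,0,0.29,0,0,0.02,0,0,0,0.29,0,0,0.03,0,0,0,0.29,0,0,0.03,0,0,0]
}}

```text
time: 2.6
tcp_pos: [0.4727, -0.052, 0.0486]
ee_rot: [-3.141, 0.001, -2.66]
wrist_force: [0.2, 0.7, -0.6]
gripper_width: 0.357
grasp_force: 0.0
```

```bash
python3 - <<'E'
from h import *
s=ctrl.state(); print(s['tcp_pos'],s['ee_rot'],s['wrist_force'])
n=np.array([.600,.019]);d=np.array([.5225,-.0225]);u=(n-d)/np.hypot(*(n-d)); print(np.hypot(*(n-d)))
for k in(.034,): rel([*(d-u*k),.048],np.arctan2(u[1],u[0])-np.pi)
for k in(.06,.04,.032): rel([*(n-u*k),.048],np.arctan2(u[1],u[0])-np.pi)
E
```

```text
[ 0.47274776 -0.05195946  0.04859405] [-3.14145330e+00  7.78834446e-04 -2.65997649e+00] [ 0.24182086  0.74223368 -0.64032575]
0.087911887705816
[-0.119  0.014  0.003] [-0.     0.    -0.005]
[-0.428  0.017  0.003] [-0.     0.    -0.005]
[-0.528  0.018  0.003] [-0.     0.    -0.005]
[-0.568  0.018  0.003] [-0.     0.    -0.005]
```

{"fn": "step_arm", "kwargs": {
  "commands": [0.29,-0.04,0.014,0,0,0,-0.005,0.29,-0.08,0.014,0,0,0,-0.005,0.29,-0.11,0.014,0,0,0,-0.005,0.29,-0.13,0.015,0,0,0,-0.005,0.29,-0.15,0.015,0,0,0,-0.005,0.29,-0.17,0.015,0,0,0,-0.005,0.29,-0.2,0.015,0,0,0,-0.005,0.29,-0.23,0.015,0,0,0,-0.005,0.29,-0.26,0.015,0,0,0,-0.005,0.29,-0.29,0.016,0,0,0,-0.005,0.29,-0.32,0.016,0,0,0,-0.005,0.29,-0.35,0.016,0,0,0,-0.005]
}}

```text
time: 3.6
tcp_pos: [0.5337, -0.0164, 0.0483]
ee_rot: [3.142, -0.0, -2.649]
wrist_force: [-1.3, -0.9, 0.7]
gripper_width: 0.357
grasp_force: 0.4
```

```bash
python3 - <<'E'
from m import *
s=ctrl.state(); print(s['tcp_pos'],s['ee_rot'],s['wrist_force'])
c=cam('side')
cv2.imwrite('pics/s2.png',cv2.resize(c['frame'][125:235,185:325],None,fx=5.4,fy=5.4,interpolation=cv2.INTER_CUBIC)[:,:,::-1])
n=np.array([.600,.019]);d=np.array([.5225,-.0225]);u=(n-d)/np.hypot(*(n-d))
for k in(.045,.04,.032): rel([*(n-u*k),.048],np.arctan2(u[1],u[0])-np.pi)
E
```

```text
[ 0.53374128 -0.01642117  0.04825038] [ 3.14156281e+00 -8.06026421e-05 -2.64940665e+00] [-1.26295557 -0.93123496  0.7213853 ]
[-0.143  0.001  0.002] [-0.     0.001  0.001]
[-0.168  0.001  0.002] [-0.     0.001  0.001]
[-0.208  0.001  0.002] [-0.     0.001  0.001]
```

View pics/s2.png

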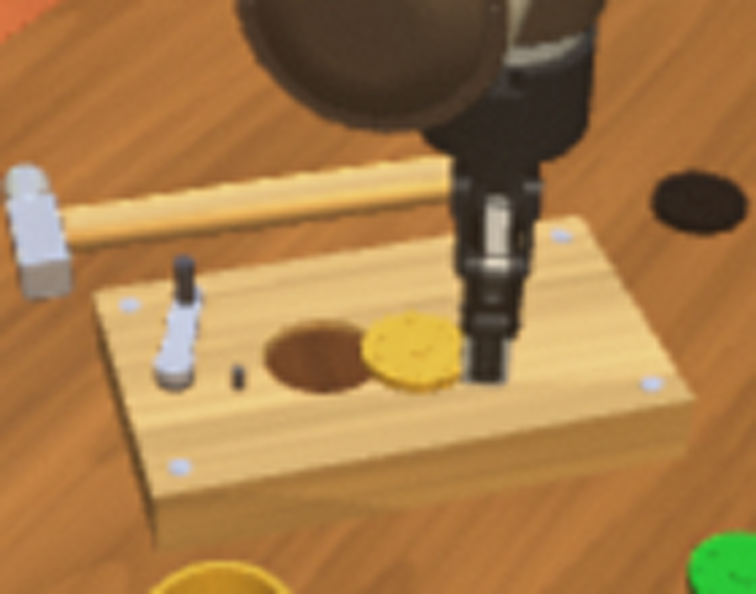

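The shield is cradled at crop (412,350) with its leading edge just over the nest at (322,356). It is well aligned, so I'll keep pushing.

{"fn": "step_arm", "kwargs": {
  "commands": [0.29,-0.02,0.001,0,0,0,0,0.29,-0.04,0.001,0,0,0,0,0.29,-0.06,0.001,0,0,0,0,0.29,-0.08,0.001,0,0,0,0,0.29,-0.1,0.001,0,0,0,0,0.29,-0.12,0.001,0,0,0,0,0.29,-0.14,0.001,0,0,0,0,0.29,-0.155,0.001,0,0,0,0,0.29,-0.17,0.001,0,0,0,0,0.29,-0.185,0.001,0,0,0,0,0.29,-0.2,0.001,0,0,0,0,0.29,-0.2,0.001,0,0,0,0]
}}

```text
time: 4.65
tcp_pos: [0.5693, 0.0027, 0.0484]
ee_rot: [-3.141, 0.001, -2.649]
wrist_force: [0.3, -0.6, -0.8]
gripper_width: 0.353
grasp_force: 0.0
```

```bash
python3 - <<'E'
from m import *
s=ctrl.state(); print(s['tcp_pos'],s['ee_rot'],s['wrist_force'])
c=cam('side')
cv2.imwrite('pics/s3.png',cv2.resize(c['frame'][125:235,185:325],None,fx=5.4,fy=5.4,interpolation=cv2.INTER_CUBIC)[:,:,::-1])
ce,a,_=blob(masks(c)['shield'],(245,191));print(ce,a,ray(c,*ce,.035),ray(c,*ce,.042))
E
```

```text
[0.56925003 0.00273297 0.04837852] [-3.14121127e+00  1.20584606e-03 -2.64905504e+00] [ 0.34220125 -0.58577646 -0.78850903]
[244.83902439 189.57560976] 205 [0.60022429 0.01486034 0.035     ] [0.59563229 0.02223517 0.042     ]
```

View pics/s3.png

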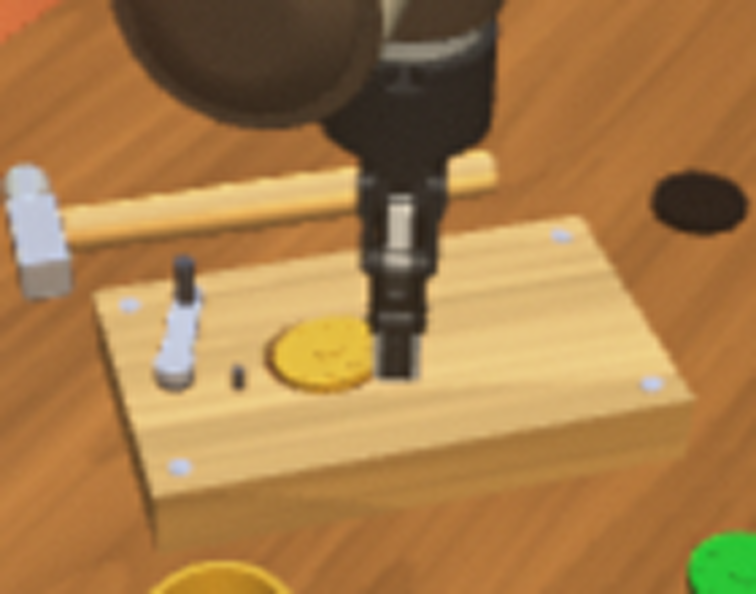

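The shield is at crop (325,353) over the nest, but a rim is still visible so it may be tilted or not fully in. The tips can go a few mm farther.

{"fn": "step_arm", "kwargs": {
  "commands": [0.29,-0.005,0,0,0,0,0,0.29,-0.01,0,0,0,0,0,0.29,-0.015,0,0,0,0,0,0.29,-0.02,0,0,0,0,0,0.29,-0.025,0,0,0,0,0,0.29,-0.025,0,0,0,0,0]
}}

```text
time: 5.2
tcp_pos: [0.573, 0.0048, 0.0484]
ee_rot: [-3.141, 0.0, -2.649]
wrist_force: [-0.0, -0.4, 0.4]
gripper_width: 0.354
grasp_force: 0.0
```

{"fn": "step_arm", "kwargs": {
  "commands": [0.29,0.03,0,0,0,0,0,0.29,0.1,0,0,0,0,0,0.29,0.2,0,0,0,0,0,0.29,0.3,0,-0.1,0,0,0,0.29,0.35,0,-0.2,0,0,0,0.29,0.35,0,-0.2,0,0,0]
}}

```text
time: 5.7
tcp_pos: [0.5106, -0.0292, 0.0914]
ee_rot: [-3.14, 0.004, -2.65]
wrist_force: [0.5, -0.1, 0.1]
gripper_width: 0.354
grasp_force: 0.0
```

```bash
python3 - <<'E'
from m import *
c=cam('side')
a=cv2.resize(c['frame'][165:220,205:285],None,fx=7,fy=7,interpolation=cv2.INTER_CUBIC)
cv2.imwrite('pics/s4.png',a[:,:,::-1])
ce,ar,_=blob(masks(c)['shield'],(245,191));print(ce,ar,ray(c,*ce,.035))
E
```

```text
[245.15189873 190.48945148] 237 [0.59761841 0.01756265 0.035     ]
```

View pics/s4.png

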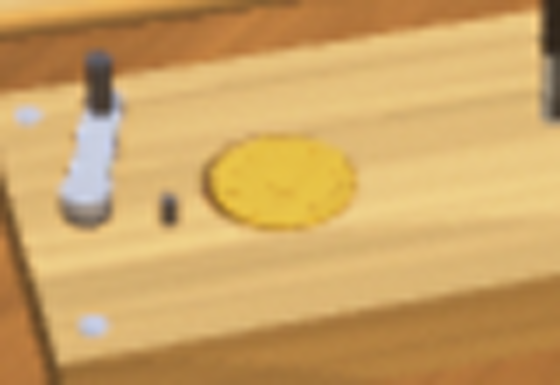

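The shield lies flat and flush in the nest at crop (282,182), with only a thin dark gap on its left. Next is the keeper.

```bash
cat > k.py <<'E'
from h import *
piv=np.array([.648,.0697]); ya=np.array([.687,.726]); xa=np.array([.726,-.687])
def tgt(th,back,r=.048):
    d=np.sin(th)*xa-np.cos(th)*ya; t=np.array([d[1],-d[0]]); return piv+r*d-back*t, np.arctan2(t[1],t[0])
E
python3 - <<'E'
from k import *
s=ctrl.state(); print(s['tcp_pos'],s['ee_rot'])
p,y=tgt(1.24,.032); print(p,y)
rel([*p,.125],y); rel([*p,.061],y)
E
```

```text
[ 0.51114831 -0.02872835  0.0902544 ] [-3.1404911   0.00388283 -2.64981494]
[0.69858598 0.04202546] -2.6593969733674045
[-0.994 -0.131 -0.17 ] [-0.001  0.002  0.005]
[-0.993 -0.131  0.15 ] [-0.001  0.002  0.005]
```

{"fn": "step_arm", "kwargs": {
  "commands": [1,0,0,-0.1,0,0,0,1,-0.1,-0.013,-0.2,0,0,0,1,-0.25,-0.033,-0.2,0,0,0,1,-0.42,-0.055,-0.19,0,0,0,1,-0.59,-0.078,-0.18,0,0,0,1,-0.75,-0.099,-0.17,0,0,0,1,-0.9,-0.12,-0.17,0,0,0,1,-0.994,-0.131,-0.17,0,0,0.005,1,-0.994,-0.131,-0.1,0,0,0.005,1,-0.994,-0.131,-0.05,0,0,0.005,1,-0.994,-0.131,-0.05,0,0,0.005]
}}

```text
time: 6.67
tcp_pos: [0.6962, 0.0423, 0.0937]
ee_rot: [3.139, -0.007, -2.661]
wrist_force: [-1.0, -0.8, -0.7]
gripper_width: 0.001
grasp_force: 0.0
```

```bash
python3 - <<'E'
from k import *
s=ctrl.state(); print(s['tcp_pos'],s['ee_rot'],s['gripper_width'])
p,y=tgt(1.24,.032); rel([*p,.061],y)
c=cam('side')
a=cv2.resize(c['frame'][105:225,185:325],None,fx=5,fy=5,interpolation=cv2.INTER_CUBIC)
cv2.imwrite('pics/s5.png',a[:,:,::-1])
E
```

```text
[0.69624592 0.04228308 0.09374731] [ 3.13883915 -0.00735144 -2.66054544] 0.0010838344934796865
[-0.011 -0.007  0.164] [ 0.001 -0.004 -0.001]
```

View pics/s5.png

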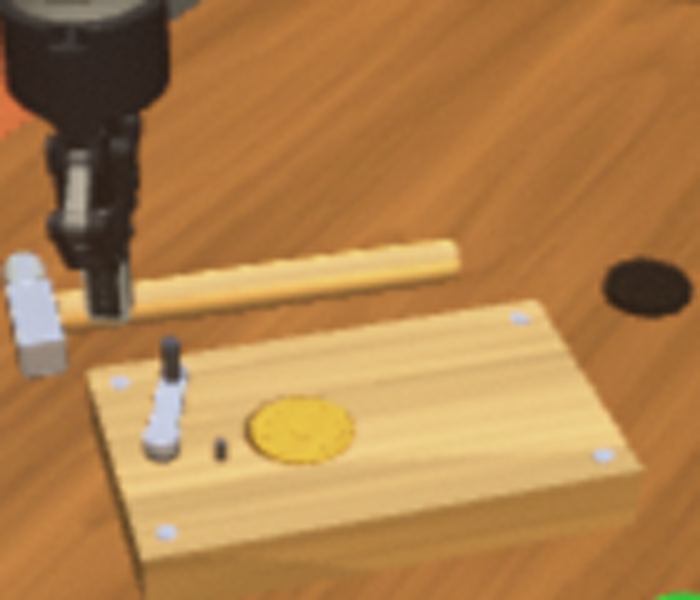

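The shut fingertips at crop (108,315) are behind the pin at (171,345), and the shield is still flush. I'll descend beside the pin.

{"fn": "step_arm", "kwargs": {
  "commands": [1,-0.01,-0.007,0.05,0,0,0,1,-0.01,-0.007,0.1,0,0,0,1,-0.01,-0.007,0.14,0,0,0,1,-0.01,-0.007,0.16,0,0,0,1,-0.01,-0.007,0.16,0,0,0]
}}

```text
time: 7.13
tcp_pos: [0.7, 0.0419, 0.0647]
ee_rot: [3.141, -0.003, -2.66]
wrist_force: [0.1, 0.0, 0.6]
gripper_width: -0.003
grasp_force: 0.0
```

```bash
python3 - <<'E'
from k import *
s=ctrl.state(); print(s['tcp_pos'],s['ee_rot'],s['wrist_force'])
for th,b in((1.24,.02),(1.24,.016),(1.1,.016),(.95,.016),(.8,.016),(.65,.016),(.5,.016),(.35,.016),(.2,.016),(.1,.016),(0,.016),(0,.012)):
    p,y=tgt(th,b); rel([*p,.061],y)
E
```

```text
[0.70000636 0.04186837 0.06468306] [ 3.14074456e+00 -2.78955836e-03 -2.66020638e+00] [0.11263569 0.00184649 0.64066466]
[0.066 0.004 0.019] [ 0.    -0.001 -0.   ]
[0.086 0.004 0.019] [ 0.    -0.001 -0.   ]
[ 0.12  -0.005  0.019] [ 0.    -0.001  0.066]
[ 0.158 -0.009  0.019] [ 0.    -0.001  0.138]
[ 0.196 -0.007  0.019] [ 0.    -0.001  0.21 ]
[ 0.233 -0.     0.019] [ 0.    -0.001  0.281]
[0.269 0.013 0.019] [-0.    -0.001  0.353]
[0.302 0.03  0.019] [-0.    -0.001  0.425]
[0.332 0.053 0.019] [-0.    -0.001  0.496]
[0.35  0.071 0.019] [-0.    -0.001  0.544]
[0.367 0.09  0.02 ] [-0.    -0.001  0.592]
[0.373 0.109 0.02 ] [-0.    -0.001  0.592]
```

{"fn": "step_arm", "kwargs": {
  "commands": [1,0.03,0.002,0.012,0,0,0,1,0.066,0.004,0.015,0,0,0,1,0.086,0.004,0.015,0,0,0,1,0.103,0,0.015,0,0,0.033,1,0.12,-0.005,0.015,0,0,0.066,1,0.139,-0.007,0.015,0,0,0.102,1,0.158,-0.009,0.015,0,0,0.138,1,0.177,-0.008,0.015,0,0,0.174,1,0.196,-0.007,0.015,0,0,0.21,1,0.215,-0.004,0.015,0,0,0.246,1,0.233,0,0.015,0,0,0.281,1,0.233,0,0.015,0,0,0.281]
}}

```text
time: 8.13
tcp_pos: [0.6592, 0.0202, 0.0641]
ee_rot: [3.141, 0.001, 3.033]
wrist_force: [0.5, -0.3, 0.1]
gripper_width: 0.001
grasp_force: 0.0
```

```bash
python3 - <<'E'
from k import *
c=cam('side')
a=cv2.resize(c['frame'][105:225,185:325],None,fx=5,fy=5,interpolation=cv2.INTER_CUBIC)
cv2.imwrite('pics/s6.png',a[:,:,::-1])
s=ctrl.state(); print(s['tcp_pos'],s['ee_rot'],s['wrist_force'])
for th,b in((.57,.016),(.5,.016),(.42,.016),(.35,.016),(.28,.016),(.2,.016),(.1,.016),(.05,.016),(0,.016),(0,.012)):
    p,y=tgt(th,b); rel([*p,.061],y)
E
```

```text
[0.65945854 0.02034505 0.06402691] [3.14134334e+00 6.63144207e-04 3.03610807e+00] [-0.3046197   0.24351602  0.12813012]
[ 0.023 -0.006  0.015] [0.    0.    0.039]
[ 0.04  -0.01   0.015] [0.    0.    0.073]
[ 0.06  -0.012  0.015] [0.    0.    0.111]
[ 0.078 -0.013  0.015] [0.    0.    0.144]
[ 0.096 -0.013  0.015] [0.    0.    0.178]
[ 0.116 -0.011  0.015] [0.    0.    0.216]
[ 0.141 -0.007  0.015] [0.    0.    0.264]
[ 0.153 -0.004  0.015] [0.    0.    0.288]
[0.165 0.    0.015] [0.    0.    0.311]
[0.181 0.012 0.015] [0.    0.    0.311]
```

View pics/s6.png

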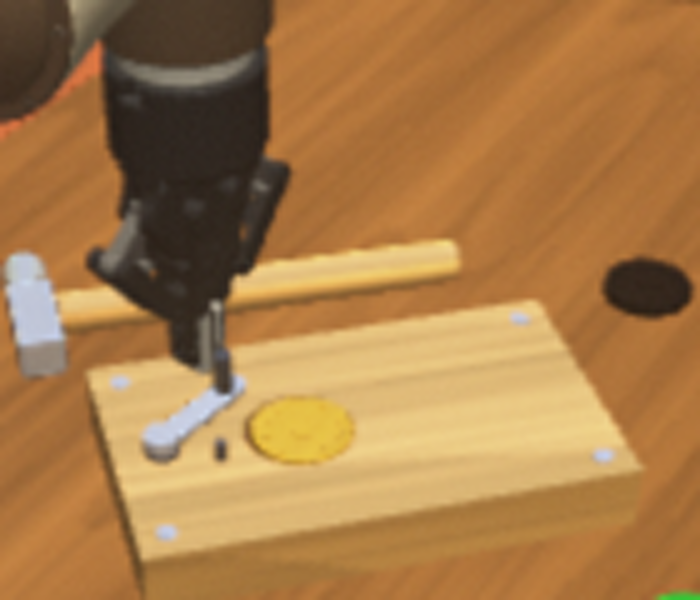

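The pin at crop (222,365) is moving with the fingertips and the arm is swinging towards the shield. I'll carry on to the stop.

{"fn": "step_arm", "kwargs": {
  "commands": [1,0.023,-0.006,0,0,0,0.039,1,0.04,-0.01,0,0,0,0.073,1,0.06,-0.012,0,0,0,0.111,1,0.078,-0.013,0,0,0,0.144,1,0.096,-0.013,0,0,0,0.178,1,0.116,-0.011,0,0,0,0.216,1,0.128,-0.009,0,0,0,0.24,1,0.141,-0.007,0,0,0,0.264,1,0.153,-0.004,0,0,0,0.288,1,0.16,-0.002,0,0,0,0.311,1,0.165,0,0,0,0,0.311,1,0.165,0,0,0,0,0.311]
}}

```text
time: 9.18
tcp_pos: [0.6271, 0.0242, 0.0637]
ee_rot: [3.141, 0.0, 2.386]
wrist_force: [-0.3, -0.3, -0.8]
gripper_width: -0.001
grasp_force: 0.1
```

```bash
python3 - <<'E'
from k import *
s=ctrl.state(); print(s['tcp_pos'],s['ee_rot'],s['wrist_force'])
for b in(.016,.014,.012):
    p,y=tgt(0,b); rel([*p,.061],y)
E
```

```text
[0.62706916 0.02416735 0.06373947] [3.14099914e+00 4.37678363e-04 2.38595736e+00] [-0.33769375 -0.33015843 -0.82898448]
[ 0.001 -0.003  0.014] [0.    0.    0.001]
[ 0.011 -0.003  0.014] [0.    0.    0.001]
[ 0.021 -0.003  0.014] [0.    0.    0.001]
```

No stop force yet, so I'll push on gently along tool +x in 1 mm steps.

{"fn": "step_arm", "kwargs": {
  "commands": [1,0.005,0,0,0,0,0,1,0.01,0,0,0,0,0,1,0.01,0,0,0,0,0,1,0.01,0,0,0,0,0]
}}

```text
time: 9.52
tcp_pos: [0.6267, 0.0246, 0.0637]
ee_rot: [3.141, 0.002, 2.385]
wrist_force: [3.0, -3.6, -0.8]
gripper_width: -0.0
grasp_force: 2.6
```

{"fn": "step_arm", "kwargs": {
  "commands": [1,0.005,0,0,0,0,0,1,0.01,0,0,0,0,0,1,0.01,0,0,0,0,0,1,0.01,0,0,0,0,0]
}}

```text
time: 9.85
tcp_pos: [0.6264, 0.0249, 0.0639]
ee_rot: [3.14, 0.005, 2.385]
wrist_force: [5.9, -9.2, -2.8]
gripper_width: -0.001
grasp_force: 5.5
```

The force has risen to 11 N with no further motion, so the keeper is on its stop. I'll back off, lift and check.

{"fn": "step_arm", "kwargs": {
  "commands": [1,-0.02,0,0,0,0,0,1,-0.06,0,0,0,0,0,1,-0.12,0,-0.03,0,0,0,1,-0.2,0,-0.15,0,0,0,1,-0.3,0,-0.3,0,0,0,1,-0.45,0,-0.45,0,0,0,1,-0.6,0,-0.6,0,0,0,1,-0.7,0,-0.7,0,0,0,1,-0.7,0,-0.7,0,0,0,1,-0.7,0,-0.7,0,0,0]
}}

```text
time: 10.68
tcp_pos: [0.7265, -0.0701, 0.204]
ee_rot: [3.139, 0.001, 2.382]
wrist_force: [-0.6, 0.3, -1.1]
gripper_width: 0.002
grasp_force: 0.0
```

```bash
python3 - <<'E'
from k import *
c=cam('side'); t=cam('top')
a=cv2.resize(c['frame'][150:230,190:310],(660,440),interpolation=cv2.INTER_CUBIC)
cv2.imwrite('pics/f1.png',a[:,:,::-1])
a=cv2.resize(c['frame'],None,fx=1,fy=1); b=t['frame']
s=ctrl.state(); print(s['tcp_pos'],s['time'])
E
```

```text
[ 0.72452523 -0.06887921  0.20149993] 10.7833
```

View pics/f1.png

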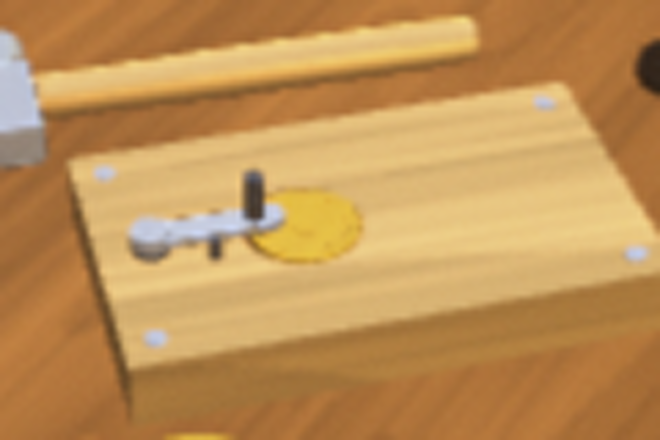

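The keeper arm lies over the shield, against the stop post at crop (215,247). The shield at (305,225) is flush and flat, and the arm is well clear, so I'm handing in.

```bash
python3 -c "
from h import *
print(ctrl.close_job())"
```

```text
the job is handed in; nothing more can be done
None
```

I pushed the brass shield into the nest, where it lies flat and flush, then swung the keeper over it against its stop, and handed the job in at about 11 s; the arm never went near the head, jar, hammer or cup, though I took no final picture of them.

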